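# Start a coach screw square with a socket driver

## Robot

A 6-joint arm with a two-finger parallel gripper is mounted at the origin on the work surface. World frame = base frame: x ahead of the robot, y to its left, z up, the work surface at z = 0. Lengths are in mm, angles in rad, forces in N, time in s.
With the tool pointing down it reaches from about 300 to 950 mm from the base axis. Payload 3.1 kg.
Tool frame: the origin (TCP) lies at the very end of the fingers, on their centre line; the grasp point (between the pads) lies 19 mm behind it (bot.tcp_to_grasp is the distance from the TCP to the grasp point, in mm); z points along the fingers, y is the direction in which the jaws open and shut (so a half turn about z gives the same grasp; the last joint's range is limited). The gripper opens to 85 mm and grips with 20 to 120 N. Pads are 22 mm wide; open, the fingers measure 114 mm over their backs; the gripper's body (76 mm by 85 mm) begins 54 mm behind the grasp point. The pads swing forward as they close: fully open they stand 13 mm farther back than shut.
Start: joints at [1.268, 0.308, 1.634, -0, 1.2, -0.07], TCP at [144.215, 608.14, 231.272] pointing down, gripper open.
Joint ranges: [-3.06, 3.06], [-0.79, 1.96], [0.05, 2.63], [-1.19, 4.34], [0.05, 2.64], [-2.94, 2.94]. Speed limits (rad/s): [2.79, 2.79, 3.14, 3.14, 3.14, 3.14].

## Interface

Orientations are given as a unit quaternion [w, x, y, z].
In Python, from plant import bot gives the robot as it stands.
- The arm moves only by the tool arm_command, never from a script. Its argument "increments" is one flat list of numbers, 7 for each row, row after row: the turn, a rotation vector about the world's x, y, z in rad, then the shift along the world's x, y, z in m, then the opening, from 0 (shut) to 1 (fully open). A call has 1 to 8 rows; each row is the pose to reach, as a shift and turn from the pose measured when the call began; what a row does not reach only later rows make up. A row lasts 1/10 s, in which the tool goes at most 50 mm and 8.59 degrees, less where a joint would pass 70% of its speed; a pose out of reach is approached as far as the arm can. A call with a gripper value outside its range is refused whole. The fingers move at their own pace and stop on an object; "squeeze" is the grip in N (left out, the last holds). Time passes only in rows, so rows that repeat a pose let the fingers close. It gives the time, the measured TCP pose, the force and the opening at its end, in the units of the state.
- bot.read_state(): the state, without advancing time (a new reading comes with each control period).
- bot.read_camera(name): name is "side" or "top"; returns a dict with "image" (400x640x3 uint8, red, green, blue), "camera_matrix" (3x3 intrinsics, pixels), "rvec" (rotation vector, rad) and "tvec" (3), from world to camera coordinates, as OpenCV has them. Camera axes: x right, y down, z forward; pixel columns grow to the right and rows downward; lengths in mm; the calibration is good to about 2 mm. A picture is of the moment at which its call begins. There is no depth.
- bot.hand_in(): hands the job in, once; it reports no verdict.
Trained networks look in the newest picture that a camera, given by its name, has taken for a name from the list of things; names that differ only in an ending like _2 or _b are one class to them, and where a whole thing is asked for, a point or a joint stands for the part that bears it (a point fixed in the world has none). Each returns a list of dicts, best first, with "score" (0 to 1); they miss things now and then, are a little off and sometimes report something else, mostly with a low value. They report only what shows in the picture. A call takes as long as a camera call. They do not tell look-alikes from the thing itself.
- bot.search_frame(label, camera): "centre" ([x, y, z] in mm, in world coordinates, good to about 4 mm: the middle of the surface that is visible of it).
- bot.cut_out(label, camera): "region" (400x640 bool, what is visible of it).
The state is a dict: "t": time; "joint_pos": joint angles; "dq": joint speeds; "tau": joint torques, N m; "tcp_pos": TCP position; "orientation": TCP orientation; "contact_force": force on the tool from outside, world axes, zero at the start; "ft_torque": the same for the moment, N m; "gripper_width": opening from 0.0 (shut) to 1.0 (fully open).
Only numpy, scipy, OpenCV 4.12 (cv2) and the standard library are available. Lean on these libraries where they do the work, as an engineer would, in place of code of your own. Each camera call takes 0.05 s, during which the arm holds its last target.

## Task

Take the orange socket driver out of its stand and seat it squarely and fully home over the hexagon head of the coach screw in the steel bracket. Keeping it upright on the axis of the pilot hole and firmly but not heavily pressed down (about 10 N), turn the screw clockwise about a sixth of a turn (60 degrees) so that it starts straight. Then put the driver back upright in the hole of the stand that it came from and let go; leave everything else alone.

Things in the scene. Friction and masses are not known exactly. Their poses are not given: they have to be found in the camera images.
- driver: Orange-handled socket driver, 120 mm long, about 0.25 kg, loose, upright in one of the stand's holes. Origin: centre of the open mouth at its lower end; z runs up to the handle end. z 0-30 mm steel socket, at most 41 mm across; z 28-54 mm shaft 12 mm thick; z 54-120 mm square handle 26 x 26 mm, its flats facing the driver's x and y.
- grip (a point): Point on the driver's axis in its handle, 95 mm above its origin, where to grip it; axes as the driver's.
- socket_seat: The solid ceiling inside the driver's socket (part of the driver): origin at its middle, 20 mm above the driver's origin; axes as the driver's. It rests on the top of the head when fully seated. Below it a straight hexagon 19.2 mm across flats, 9 mm deep, then a bell mouth widening to 30 mm over the lowest 11 mm. Two flats face the driver's x and -x, the others every 60 degrees.
- blade_driver: Blue-handled driver, same handle and height, without a socket, standing in the other hole of the stand. A bystander.
- stand: Blue fixed driver stand, 80 x 180 x 40 mm, origin at the centre of its underside, z up; two round holes side by side, 90 mm apart along its y, each 42 mm in diameter with a small chamfer, and 32 mm deep.
- left_hole (a point): Centre of the floor of the stand's hole at the stand's +y end, 32 mm below the stand's top. A driver in it has its origin here.
- right_hole (a point): Same for the hole at the stand's -y end.
- plinth: Fixed timber block 95 x 300 x 45 mm (x, y, z), origin at the centre of its underside, z up. A 4 mm steel bracket plate 70 x 110 mm on it carries the coach screw at block x = 0, y = +50 mm: hexagon head 18 mm across flats, 8 mm high, on a 10 mm shank. At the start two flats of the head face the block's x and -x, the others every 60 degrees.
- pilot (a point): Mouth of the pilot hole, on the bracket's top face; z is the hole's axis (vertical), x and y are the block's. The screw was only set in by hand: its head's top is 32 to 44 mm above here, and it leans up to 5 degrees any way (head up to 4 mm off axis) until a seated driver pushes it straight (about 1 N). The leaning head may catch in the bell mouth, 4 to 14 mm short of home, until the pressed driver is wiggled.
- screw (a joint): Turn of the coach screw, rad: 0 at the start, grows clockwise seen from above. It resists stiffly (about 0.07 N m) and sinks 0.8 mm per rad. The socket has about 7 degrees of play either way on the head. Pressed along its axis the screw is rigid: press by force (about 10 N), not by height.
- paint_tin: Tin 100 mm across, 120 mm high, bystander; origin at its underside.
- glue_jar: Jar 66 mm across, 90 mm high, bystander; origin at its underside.
- hammer: Hammer lying on the table, bystander.
- wrench: Wrench lying on the table, bystander.
- screw_carton: Cardboard carton 70 x 100 x 45 mm, bystander; origin at its underside.
- offcut: Timber offcut 70 x 45 x 30 mm, bystander; origin at its underside.
Things that resemble listed ones, but are neither listed nor needed, are in the scene too. Of the things that look like the stand, the smallest one is meant.

How it is judged:
By the outcome, as a careful person would: the job done as asked, in the order asked, and still so for the second after the job is handed in, with the robot touching nothing.
It also fails if it takes over 72 s, if anything falls off the work surface, if the arm or the gripper's body presses on something with over 40 N, if the wrist force passes 120 N, or if a joint passes its speed limit or range.

## Working session

There is one attempt and no reset: what is moved stays moved. The work goes in short steps, Python scripts to look and compute and a tool call to move; the robot and the scene stay as the last step left them, time stands still between calls to the robot, and variables do not carry over. Pictures are saved under pics/ and viewed, and the job is handed in when it is done.

Besides the shell and the picture viewer there is one more tool, called after ">>>" by a JSON object that holds its "fn" and its "kwargs", one argument or row to a line. arm_command: Moves the arm, as the interface text tells. Its arguments: {"type":"object","properties":{"increments":{"type":"array","items":{"type":"number"}},"squeeze":{"type":"number"}},"required":["increments"]}

```bash
mkdir -p pics; ls
python3 - <<'E'
from plant import bot
import cv2
print(bot.read_state())
for n in ["side","top"]:
    c=bot.read_camera(n); cv2.imwrite(f"pics/{n}0.png",c["image"][:,:,::-1]); print(n,c["camera_matrix"],c["rvec"],c["tvec"])
    for l in ["driver","blade_driver","stand","plinth","screw","paint_tin","glue_jar"]:
        print(l,[(r["centre"],round(r["score"],2)) for r in bot.search_frame(l,n)])
E
```

```text
pics
{'t': 0.0, 'joint_pos': array([ 1.26830138e+00,  3.08992890e-01,  1.63520331e+00, -2.31989285e-05,
        1.19970171e+00, -6.97138446e-02]), 'dq': array([-0.00156532, -0.00034232,  0.00011647,  0.00201982, -0.00036495,
       -0.00073185]), 'tau': array([-2.72607322e-04, -4.15237069e+01, -2.76664656e+01,  1.44121545e-04,
        9.90670320e-03,  3.94978471e-06]), 'tcp_pos': array([143.97161382, 607.33869987, 230.04664214]), 'orientation': array([-2.02654729e-04,  1.16123675e-01,  9.93234093e-01, -1.13472516e-03]), 'contact_force': array([ 0.29246436,  0.0808941 , -0.54176821]), 'ft_torque': array([ 0.0350579 , -0.02250444, -0.01028492]), 'gripper_width': 1.001099159747016}
side [[473.00904272   0.         321.99053815]
 [  0.         473.00904272 197.19900672]
 [  0.           0.           1.        ]] [ 0.27422147 -2.75168323  1.25645161] [ 488.17464554  145.40939454 1230.52183754]
driver [([451.2, 239.8, 90.0], 0.8), ([442.4, 313.5, 43.3], 0.34)]
blade_driver [([455.1, 332.4, 102.5], 0.92)]
stand [([444.4, 311.2, 36.3], 0.87), ([332.4, -34.2, 51.8], 0.84), ([232.9, 335.5, 50.8], 0.62)]
plinth [([591.4, -96.4, 44.0], 0.69)]
screw [([586.6, -96.3, 86.9], 0.38)]
paint_tin [([758.3, 120.8, 95.9], 0.71)]
glue_jar [([684.6, 380.3, 72.1], 0.81)]
top [[386.87180766   0.         316.29611139]
 [  0.         386.87180766 199.00667396]
 [  0.           0.           1.        ]] [ 2.1376111  -2.14592945  0.16918579] [ -47.83864437  548.53198004 1141.79304646]
driver []
blade_driver [([455.4, 311.4, 102.3], 0.77), ([449.5, 273.7, 41.1], 0.58)]
stand [([229.4, 297.7, 50.5], 0.89), ([449.9, 270.9, 39.2], 0.81), ([335.4, -66.9, 49.4], 0.63), ([754.1, 88.5, 120.6], 0.32)]
plinth [([589.3, -154.9, 47.9], 0.72)]
screw [([445.2, 272.3, 35.5], 0.66), ([581.6, -101.7, 87.8], 0.58)]
paint_tin [([754.2, 85.5, 118.3], 0.92)]
glue_jar [([686.1, 352.8, 89.4], 0.57)]
```

View pics/side0.png

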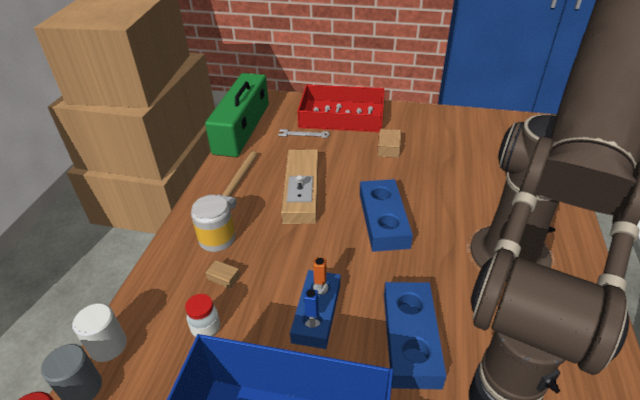

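View pics/top0.png

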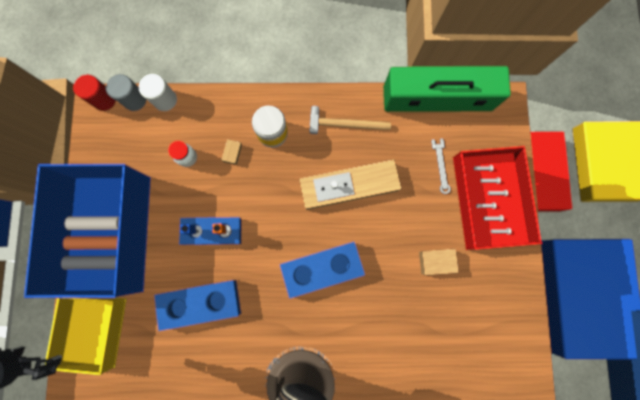

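Run:
```python
import cv2,numpy as np
s=cv2.imread("pics/side0.png");t=cv2.imread("pics/top0.png")
def crop(im,x0,y0,w,h,k,n):
    cv2.imwrite(n,cv2.resize(im[y0:y0+h,x0:x0+w],None,fx=k,fy=k,interpolation=cv2.INTER_CUBIC))
crop(s,280,250,70,100,6,"pics/c1.png")
crop(t,170,205,90,50,8,"pics/c2.png")
crop(s,275,145,55,85,7,"pics/c3.png")
crop(t,290,150,120,70,6,"pics/c4.png")
a=[cv2.imread(f"pics/c{i}.png") for i in (1,3)]
H=max(x.shape[0] for x in a)
a=[cv2.copyMakeBorder(x,0,H-x.shape[0],0,0,cv2.BORDER_CONSTANT) for x in a]
cv2.imwrite("pics/c13.png",np.hstack(a))
```

```text
(no output)
```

View pics/c13.png

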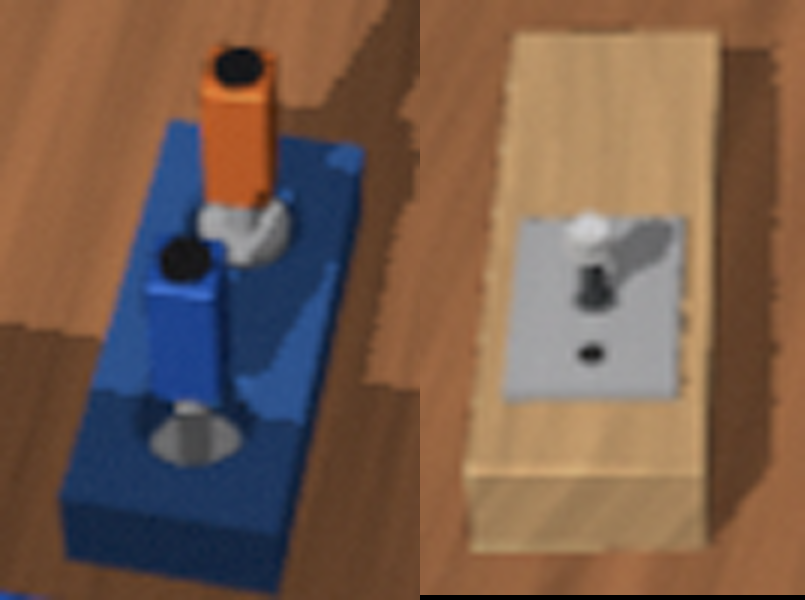

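View pics/c2.png

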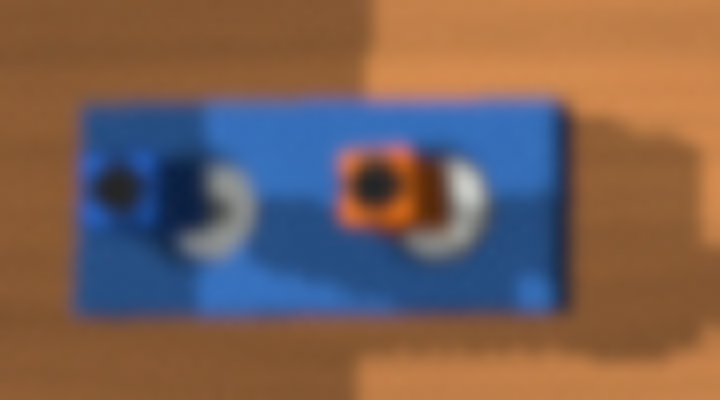

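View pics/c4.png

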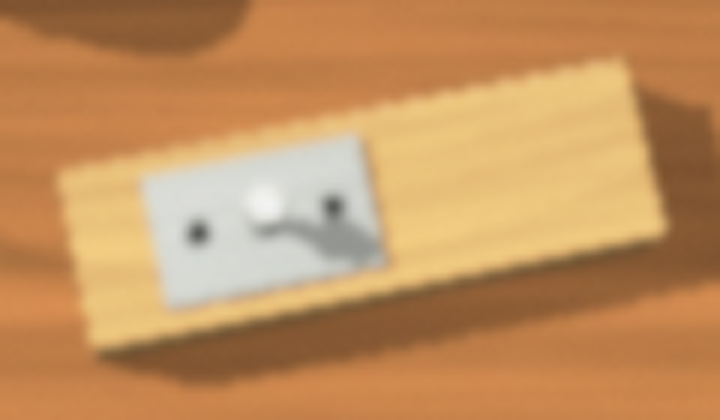

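```bash
cat > h.py <<'E'
import cv2,numpy as np
from scipy.optimize import least_squares
K={};R={};T={}
def setcam(n,c):
    K[n]=c["camera_matrix"];R[n]=c["rvec"];T[n]=c["tvec"]
K["side"]=np.array([[473.009,0,321.9905],[0,473.009,197.199],[0,0,1]]);R["side"]=np.array([0.27422147,-2.75168323,1.25645161]);T["side"]=np.array([488.17464554,145.40939454,1230.52183754])
K["top"]=np.array([[386.8718,0,316.2961],[0,386.8718,199.0067],[0,0,1]]);R["top"]=np.array([2.1376111,-2.14592945,0.16918579]);T["top"]=np.array([-47.83864437,548.53198004,1141.79304646])
def proj(n,P): return cv2.projectPoints(np.atleast_2d(np.array(P,float)),R[n],T[n],K[n],None)[0].reshape(-1,2)
def ray(n,p,z):
    Rm=cv2.Rodrigues(R[n])[0]; d=Rm.T@np.linalg.inv(K[n])@np.array([p[0],p[1],1.]); o=-Rm.T@T[n]
    return o+d*(z-o[2])/d[2]
def tri(ps):
    return least_squares(lambda X:np.concatenate([proj(n,X)[0]-p for n,p in ps.items()]),[550,0,60]).x
def uc(p,k,x0,y0): return (np.atleast_2d(np.array(p,float))+.5)/k-.5+[x0,y0]
def place(q,P):
    c,s=np.cos(q[2]),np.sin(q[2]); P=np.array(P,float)
    return np.c_[q[0]+c*P[:,0]-s*P[:,1],q[1]+s*P[:,0]+c*P[:,1],P[:,2]]
def fit(obs,q0): # obs: list (cam, modelpts, pix)
    f=lambda q:np.concatenate([(proj(n,place(q,P))-p).ravel() for n,P,p in obs])
    r=least_squares(f,q0,x_scale=[1,1,.01],loss="soft_l1"); return r.x,r.fun if False else f(r.x)
def box(hx,hy,z): return [[hx,hy,z],[hx,-hy,z],[-hx,-hy,z],[-hx,hy,z]] # far-left... (top view UL,UR,LR,LL)
E
python3 - <<'E'
from h import *
np.set_printoptions(precision=2,suppress=True)
S=box(40,90,40)
# side image: image up = -y? 
ts=uc([(82,103),(558,100),(556,308),(77,313)],8,170,205)
ss=uc([(65,495),(172,120),(364,148),(283,535)],6,280,250)
print([ray("top",p,40) for p in ts]);print([ray("side",p,40) for p in ss])
for o in ([("top",S,ts)],[("side",S,ss)],[("top",S,ts),("side",S,ss)]):
    q,r=fit(o,[450,275,0]);print("stand",q,r.reshape(-1,2).tolist() if len(o)==2 else np.abs(r).max())
P=box(47.5,150,45);Q=[[x,y+50,z] for x,y,z in box(35,55,49)]
tp=uc([(58,172),(625,62),(667,235),(93,352)],6,290,150);tq=uc([(143,178),(360,137),(385,265),(168,310)],6,290,150)
sp=uc([(47,475),(93,33),(300,33),(285,475)],7,275,145);sq=uc([(83,397),(98,218),(267,220),(260,395)],7,275,145)
for o in ([("top",P,tp),("top",Q,tq)],[("side",P,sp),("side",Q,sq)],[("top",P,tp),("top",Q,tq),("side",P,sp),("side",Q,sq)]):
    q,r=fit(o,[590,-150,0]);print("plinth",q,np.round(r.reshape(-1,2),2).tolist() if len(o)==4 else np.abs(r).max(), "pilot",place(q,[[0,50,49]])[0])
cd={"top":uc((375,185),8,170,205)[0],"side":uc((240,68),6,280,250)[0]}
print("driver top",tri(cd),ray("top",cd["top"],128),ray("side",cd["side"],128))
cb={"top":uc((118,188),8,170,205)[0],"side":uc((185,260),6,280,250)[0]}
print("blade top",tri(cb),ray("top",cb["top"],128),ray("side",cb["side"],128))
ch={"top":uc((265,203),6,290,150)[0],"side":uc((587-420,225),7,275,145)[0]}
print("head top",tri(ch))
E
```

```text
[array([493.53, 365.68,  40.  ]), array([493.98, 184.68,  40.  ]), array([415.24, 183.33,  40.  ]), array([414.08, 363.55,  40.  ])]
[array([490.84, 364.5 ,  40.  ]), array([492.96, 186.8 ,  40.  ]), array([414.05, 186.41,  40.  ]), array([410.87, 365.32,  40.  ])]
stand [454.22 274.29   0.01] 0.35731535609400566
stand [452.14 275.6    0.01] 0.6391007102977824
stand [452.93 274.89   0.01] [[0.07793305542011808, 0.5418692641288487], [-0.22581068903033952, 0.001149310782949442], [-0.37535982746271657, 0.4194088631706734], [-0.32510373711292573, 0.7385064270570751], [-0.563075990028949, 0.2611092830804864], [-0.2758263302501405, -0.5062192878133374], [0.17218564495630062, -0.621989591531019], [-0.3782784544214337, -0.44526998278854535]]
plinth [ 595.29 -152.86    0.19] 0.9133576676627513 pilot [ 585.61 -103.8    49.  ]
plinth [ 594.64 -149.44    0.2 ] 0.7193387640099616 pilot [ 584.79 -100.43   49.  ]
plinth [ 595.16 -151.79    0.2 ] [[-0.75, 0.15], [-0.47, -0.33], [-0.37, 0.33], [-0.58, 0.12], [0.2, -0.07], [-0.95, -0.19], [-0.26, 0.44], [0.59, 0.03], [-0.32, -0.42], [0.24, -0.16], [0.06, -0.45], [0.2, -0.66], [0.09, -1.17], [0.44, 0.21], [-0.33, -0.28], [-0.36, -1.07]] pilot [ 585.4  -102.75   49.  ]
driver top [453.82 230.44 128.35] [454.62 230.65 128.  ] [453.39 230.13 128.  ]
blade top [453.67 320.46 128.36] [453.92 320.62 128.  ] [453.62 320.19 128.  ]
head top [ 587.3  -101.67   89.68]
```

```bash
python3 - <<'E'
from h import *
from scipy.optimize import minimize
np.set_printoptions(precision=3,suppress=True)
k=4
tot={}
for n,(x0,y0,w,h) in {"side":(300,250,50,50),"top":(200,212,40,32)}.items():
    im=cv2.imread(f"pics/{n}0.png")[y0:y0+h,x0:x0+w]
    im=cv2.resize(im,None,fx=k,fy=k,interpolation=cv2.INTER_CUBIC)
    hsv=cv2.cvtColor(im,cv2.COLOR_BGR2HSV)
    m=((hsv[...,0]<14)&(hsv[...,1]>205)&(hsv[...,2]>60)).astype(np.uint8)
    blk=(hsv[...,2]<60).astype(np.uint8)
    m0=m.copy(); m=cv2.morphologyEx(m,cv2.MORPH_OPEN,np.ones((5,5)))
    cs,_=cv2.findContours(m,cv2.RETR_EXTERNAL,cv2.CHAIN_APPROX_NONE); c=max(cs,key=cv2.contourArea)
    hull=cv2.convexHull(c); M=np.zeros_like(m); cv2.fillPoly(M,[hull],1)
    v=im.copy(); cv2.polylines(v,[hull],True,(0,255,0)); cv2.imwrite(f"pics/m_{n}.png",cv2.resize(v,None,fx=3,fy=3))
    tot[n]=(M,x0,y0)
def cost(q,cams):
    s=0
    for n in cams:
        M,x0,y0=tot[n]
        P=place(q,box(13,13,62)+box(13,13,128)); p=(proj(n,P)-[x0,y0]+.5)*k-.5
        H=np.zeros_like(M); cv2.fillPoly(H,[np.round(cv2.convexHull(p.astype(np.float32))*16).astype(np.int32)],1,shift=4)
        s+=(H!=M).sum()/M.sum()
    return s
for cams in (["side"],["top"],["side","top"]):
    res=[]
    for a in np.radians(np.arange(-44,46,4)):
        r=minimize(lambda u:cost([u[0],u[1],a],cams),[453.5,230.5],method="Nelder-Mead",options=dict(initial_simplex=[[453.5,230.5],[456,230.5],[453.5,233]]))
        res.append((round(r.fun,3),round(np.degrees(a)),r.x.round(1)))
    print(cams,sorted(res,key=lambda t:t[0])[:5])
E
python3 -c "
import cv2,numpy as np
a=cv2.imread('pics/m_side.png');b=cv2.imread('pics/m_top.png');print(a.shape,b.shape)
a=cv2.resize(a,(400,400));b=cv2.resize(b,(400,320));b=cv2.copyMakeBorder(b,0,80,0,0,0);cv2.imwrite('pics/m.png',np.hstack([a,b]))"
```

```text
['side'] [(np.float64(1.0), -44, array([499.4, 111.1])), (np.float64(1.0), -12, array([524.1,  95.5])), (np.float64(210.88), 12, array([453.4, 230.6])), (np.float64(212.52), 16, array([456.2, 231.9])), (np.float64(220.48), 20, array([456.8, 228. ]))]
['top'] [(np.float64(3.217), -16, array([456.6, 229.6])), (np.float64(3.238), -20, array([455.7, 231.6])), (np.float64(3.327), -12, array([455.9, 228. ])), (np.float64(3.338), -24, array([453.5, 230.5])), (np.float64(3.433), -28, array([455.4, 226.8]))]
['side', 'top'] [(np.float64(2.0), -44, array([446.8, 106.1])), (np.float64(2.0), -12, array([505.5, 101.3])), (np.float64(214.719), 12, array([452.9, 230.5])), (np.float64(216.384), 16, array([456.2, 231.9])), (np.float64(224.386), 20, array([456.6, 228. ]))]
(600, 600, 3) (384, 480, 3)
```

View pics/m.png

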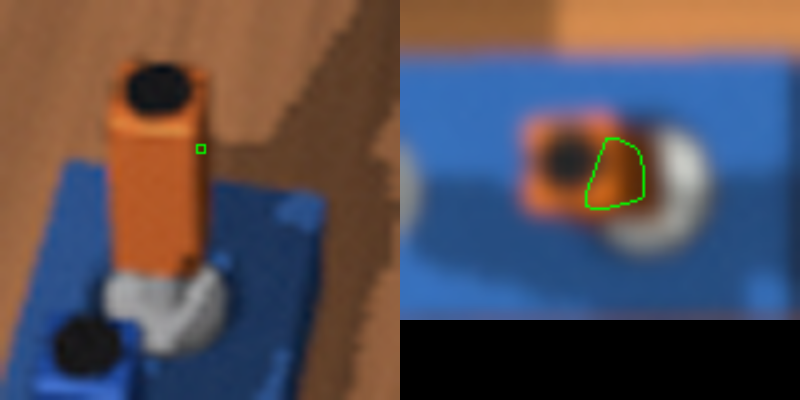

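Run:
```python
from h import *
np.set_printoptions(precision=3,suppress=True)
P=box(13,13,128)
t=uc([(121,117),(215,110),(224,205),(128,214)],10,200,212)
s=uc([(110,128),(122,65),(209,75),(207,135)],8,300,250)
for o in ([("top",P,t)],[("side",P,s)],[("top",P,t),("side",P,s)]):
    q,r=fit(o,[453,230,0]);print(q,np.degrees(q[2]),r.reshape(-1,2).tolist())
im=cv2.imread("pics/side0.png");im2=cv2.imread("pics/top0.png")
def draw(im,n,x0,y0,w,h,k,yaw):
    v=cv2.resize(im[y0:y0+h,x0:x0+w],None,fx=k,fy=k,interpolation=cv2.INTER_CUBIC)
    for z in (128,62):
        p=(proj(n,place([453.7,230.4,yaw],box(13,13,z)))-[x0,y0]+.5)*k
        cv2.polylines(v,[p.astype(np.int32)],True,(0,255,0))
    return v
cv2.imwrite("pics/y.png",np.vstack([np.hstack([draw(im,"side",305,250,35,35,7,np.radians(a)) for a in (-5,5,12)]),np.hstack([draw(im2,"top",205,212,35,30,7,np.radians(a)) for a in (-5,5,12)])]))
```

```text
[454.602 229.774   0.1  ] 5.710706619798686 [[0.1781591960504727, 0.3219332680754974], [0.025592883809054, 0.0679606662247636], [-0.2638820861740214, -0.21964096010813705], [0.054856128441457486, -0.1581418072673273]]
[452.159 233.369   0.113] 6.451617787426882 [[0.05726542514395305, 0.6220431274934981], [-0.18433679623120725, -0.32373295283389325], [0.47678047402945367, -0.9013451989379178], [-0.3173116573577772, 0.4507614935711217]]
[453.319 231.122   0.111] 6.357432995563378 [[-0.3680948476956871, 0.8371468196995977], [-0.5259235471675083, 0.47917239410054435], [-0.7126331646955748, 0.18319632772167438], [-0.38849810194719225, 0.3494561133119305], [-0.24023105107801257, -0.22529470588813183], [-0.4596883898979627, -1.1388570249728218], [0.1788493701657785, -1.7051119497444347], [-0.6383165950798002, -0.38486039994000976]]
```

View pics/y.png

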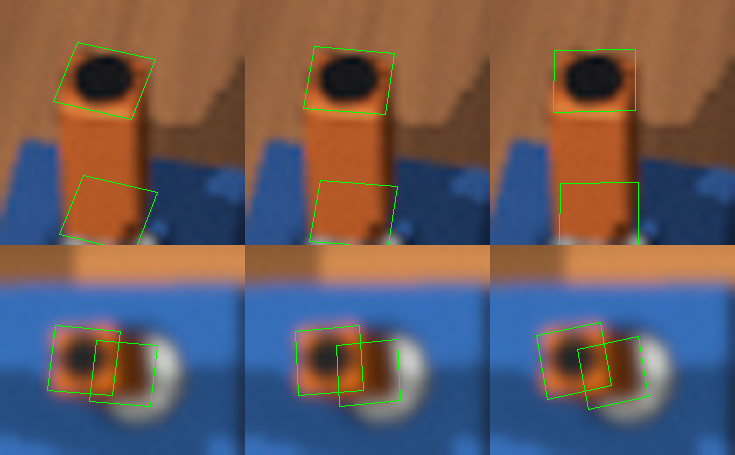

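>>> {"fn": "arm_command", "kwargs": {
  "increments": [0,0,0.03,0.023,-0.028,0,1,0,0,0.07,0.05,-0.06,0,1,0,0,0.1,0.08,-0.095,0,1,0,0,0.14,0.107,-0.13,0,1,0,0,0.18,0.135,-0.163,0,1,0,0,0.22,0.163,-0.197,0,1,0,0,0.26,0.19,-0.23,0,1,0,0,0.28,0.21,-0.255,0,1]
}}

```text
t: 1.6
tcp_pos: [355.6, 351.2, 231.6]
orientation: [0.0, -0.024, 1.0, 0.0]
contact_force: [-0.3, -0.4, 0.7]
gripper_width: 1.001
```

>>> {"fn": "arm_command", "kwargs": {
  "increments": [0,0,0.02,0.025,-0.03,0,1,0,0,0.04,0.05,-0.06,0,1,0,0,0.06,0.075,-0.092,0,1,0,0,0.06,0.098,-0.121,0,1,0,0,0.06,0.098,-0.121,-0.02,1,0,0,0.06,0.098,-0.121,-0.04,1,0,0,0.06,0.098,-0.121,-0.05,1,0,0,0.06,0.098,-0.121,-0.05,1]
}}

```text
t: 2.4
tcp_pos: [452.2, 229.7, 180.0]
orientation: [-0.001, -0.054, 0.999, -0.001]
contact_force: [0.8, 0.5, 0.6]
gripper_width: 1.004
```

Run:
```python
from h import *
from plant import bot
s=bot.read_state();print(s["tcp_pos"],s["orientation"])
o=[]
for n,(x0,y0,w,h,k) in {"side":(280,220,80,110,5),"top":(170,190,80,80,5)}.items():
    im=bot.read_camera(n)["image"][:,:,::-1]
    v=cv2.resize(im[y0:y0+h,x0:x0+w],None,fx=k,fy=k,interpolation=cv2.INTER_CUBIC)
    o.append(cv2.copyMakeBorder(v,0,550-v.shape[0],0,0,0))
cv2.imwrite("pics/ap.png",np.hstack(o))
```

```text
[452.19091215 229.71190144 179.98720507] [-1.32322936e-03 -5.36119869e-02  9.98560808e-01 -5.62138550e-04]
```

View pics/ap.png

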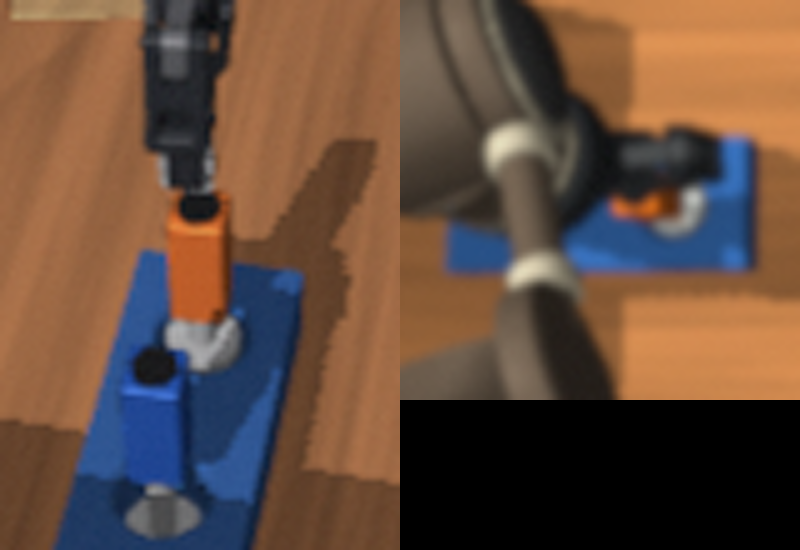

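>>> {"fn": "arm_command", "kwargs": {
  "increments": [0,0,0,0.001,0.001,-0.015,1,0,0,0,0.001,0.001,-0.03,1,0,0,0,0.001,0.001,-0.05,1,0,0,0,0.001,0.001,-0.07,1,0,0,0,0.001,0.001,-0.088,1,0,0,0,0.001,0.001,-0.096,1,0,0,0,0.001,0.001,-0.096,1]
}}

```text
t: 3.2
tcp_pos: [454.4, 231.8, 85.8]
orientation: [0.0, -0.054, 0.999, -0.0]
contact_force: [-0.8, -0.7, 0.0]
gripper_width: 0.999
```

>>> {"fn": "arm_command", "kwargs": {
  "increments": [0,0,0,0,0,0,0.6,0,0,0,0,0,0,0.4,0,0,0,0,0,0,0.2,0,0,0,0,0,0,0.1,0,0,0,0,0,0,0.1,0,0,0,0,0,0,0.1],
  "squeeze": 60
}}

```text
t: 3.8
tcp_pos: [455.0, 232.0, 86.5]
orientation: [0.001, -0.054, 0.999, 0.0]
contact_force: [-0.7, 0.8, 4.6]
gripper_width: 0.303
```

>>> {"fn": "arm_command", "kwargs": {
  "increments": [0,0,0,0,0,0.01,0.1,0,0,0,0,0,0.025,0.1,0,0,0,0,0,0.045,0.1,0,0,0,0,0,0.07,0.1,0,0,0,0,0,0.095,0.1,0,0,0,0,0,0.12,0.1,0,0,0,0,0,0.14,0.1,0,0,0,0,0,0.145,0.1]
}}

```text
t: 4.6
tcp_pos: [456.2, 232.5, 234.1]
orientation: [0.003, -0.054, 0.999, 0.001]
contact_force: [0.6, -0.5, -2.5]
gripper_width: 0.303
```

```bash
cat > look.py <<'E'
from h import *
from plant import bot
import sys
def look(name,crops):
    o=[]
    for n,(x0,y0,w,h,k) in crops.items():
        im=bot.read_camera(n)["image"][:,:,::-1]; cv2.imwrite(f"pics/{name}_{n}.png",im)
        v=cv2.resize(im[y0:y0+h,x0:x0+w],None,fx=k,fy=k,interpolation=cv2.INTER_CUBIC)
        o.append(v)
    H=max(v.shape[0] for v in o)
    cv2.imwrite(f"pics/{name}.png",np.hstack([cv2.copyMakeBorder(v,0,H-v.shape[0],0,0,0) for v in o]))
E
python3 - <<'E'
from look import *
look("lift",{"side":(270,150,100,140,4),"top":(170,180,90,90,4)})
s=bot.read_state();print({k:s[k] for k in ("tcp_pos","orientation","contact_force","ft_torque","gripper_width")})
E
```

```text
{'tcp_pos': array([455.11830937, 232.07230769, 232.03940262]), 'orientation': array([ 1.36854926e-03, -5.41184505e-02,  9.98533515e-01,  3.74712205e-04]), 'contact_force': array([-0.94900855, -0.81471537, -1.60971701]), 'ft_torque': array([-0.00384667, -0.00626682, -0.02423209]), 'gripper_width': 0.2992604632359589}
```

View pics/lift.png

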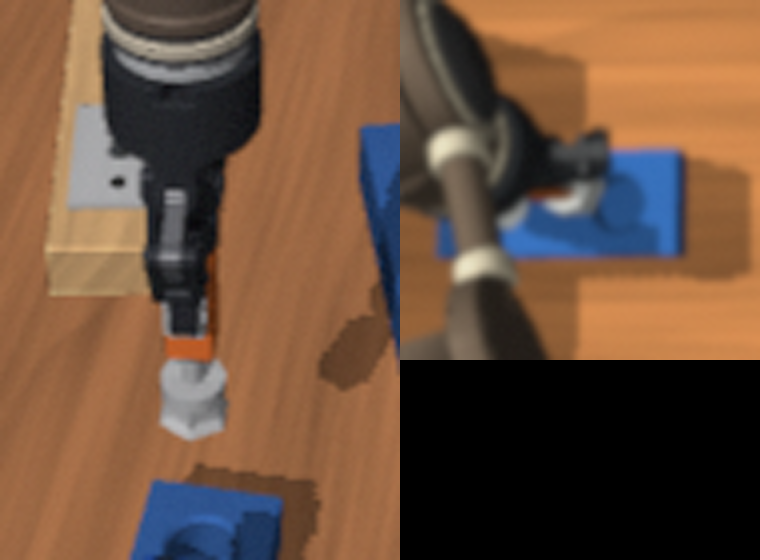

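Run:
```python
from h import *
im=cv2.imread("pics/lift_side.png")
x0,y0,w,h,k=300,225,36,45,10
o=[]
for off in (0,30):
    v=cv2.resize(im[y0:y0+h,x0:x0+w],None,fx=k,fy=k,interpolation=cv2.INTER_CUBIC)
    yaw=0.105+np.radians(off)
    for z,r in ((232-86.5+8,20.5),(232-86.5+8+20,20.5)):
        a=yaw+np.radians(30+60*np.arange(6))
        P=np.c_[455.1+r*np.cos(a),232+r*np.sin(a),np.full(6,z)]
        p=(proj("side",P)-[x0,y0]+.5)*k
        cv2.polylines(v,[p.astype(np.int32)],True,(0,255,0))
    o.append(v)
o.append(cv2.resize(im[y0:y0+h,x0:x0+6],None,fx=k,fy=k))
cv2.imwrite("pics/hex.png",np.hstack(o[:2]))
```

```text
(no output)
```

View pics/hex.png

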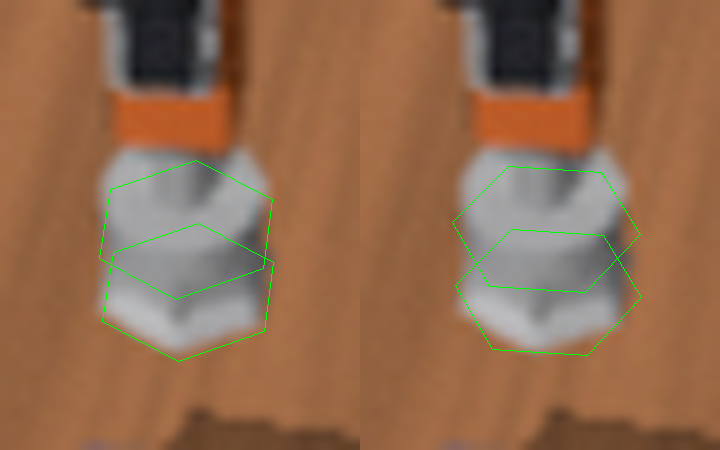

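>>> {"fn": "arm_command", "kwargs": {
  "increments": [0,0,0.01,0.01,-0.025,0,0.1,0,0,0.03,0.025,-0.065,0,0.1,0,0,0.05,0.042,-0.108,0,0.1,0,0,0.07,0.06,-0.154,0,0.1,0,0,0.09,0.078,-0.2,0,0.1,0,0,0.09,0.096,-0.247,0,0.1,0,0,0.09,0.11,-0.283,0,0.1,0,0,0.09,0.12,-0.308,0,0.1]
}}

```text
t: 5.5
tcp_pos: [574.4, -78.7, 229.6]
orientation: [-0.0, -0.098, 0.995, 0.001]
contact_force: [0.3, -0.3, -2.6]
gripper_width: 0.3
```

>>> {"fn": "arm_command", "kwargs": {
  "increments": [0,0,0,0.006,-0.012,0,0.1,0,0,0,0.011,-0.024,-0.01,0.1,0,0,0,0.011,-0.024,-0.025,0.1,0,0,0,0.011,-0.024,-0.035,0.1,0,0,0,0.011,-0.024,-0.035,0.1,0,0,0,0.011,-0.024,-0.035,0.1]
}}

```text
t: 6.1
tcp_pos: [584.6, -101.3, 193.7]
orientation: [-0.001, -0.099, 0.995, 0.001]
contact_force: [0.1, -0.2, -1.9]
gripper_width: 0.3
```

Run:
```python
from look import *
look("scr",{"side":(265,110,80,120,5),"top":(280,140,80,100,5)})
s=bot.read_state();print({k:s[k] for k in ("tcp_pos","orientation","contact_force","ft_torque","gripper_width")})
```

```text
{'tcp_pos': array([ 585.70013191, -101.87587244,  195.11390043]), 'orientation': array([ 1.72085512e-05, -9.84852723e-02,  9.95138350e-01,  5.60856379e-04]), 'contact_force': array([ 0.44150697,  0.20808996, -2.25464227]), 'ft_torque': array([ 0.0071584 , -0.01175787, -0.01304691]), 'gripper_width': 0.2995739963829778}
```

View pics/scr.png

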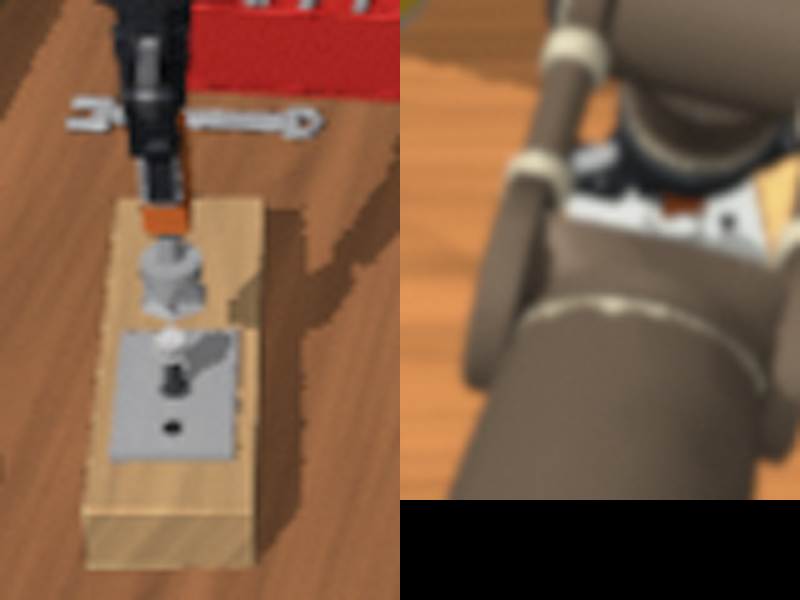

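Run:
```python
from h import *
im=cv2.imread("pics/scr_side.png")
x0,y0,w,h,k=283,145,40,60,10
v=cv2.resize(im[y0:y0+h,x0:x0+w],None,fx=k,fy=k,interpolation=cv2.INTER_CUBIC)
u=v.copy()
def dr(P,c=(0,255,0)):
    p=(proj("side",P)-[x0,y0]+.5)*k; cv2.polylines(v,[p.astype(np.int32)],True,c)
yaw=.196
a=yaw+np.radians(30+60*np.arange(6))
for z in (0,20):
    dr(np.c_[585.4+20.5*np.cos(a),-101.8+20.5*np.sin(a),np.full(6,194.7-78.5+z)])
q=[595.16,-151.8,.197]
dr(place(q,[[x,y+50,z] for x,y,z in box(35,55,49)]),(255,0,0))
for z in (81,93):
    dr(np.c_[585.4+10.4*np.cos(a),-102.75+10.4*np.sin(a),np.full(6,z)],(0,0,255))
dr(place(q,[[x,y+50,z] for x,y,z in box(1,1,49)]),(0,0,255))
cv2.imwrite("pics/ov.png",np.hstack([u,v]))
```

```text
(no output)
```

View pics/ov.png

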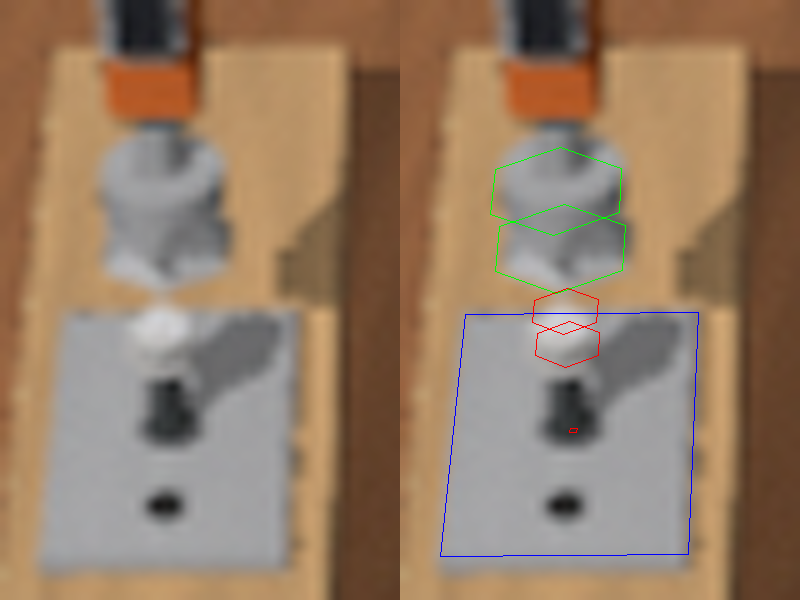

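Run:
```python
from h import *
np.set_printoptions(precision=2,suppress=True)
im=cv2.imread("pics/side0.png").astype(float)
# plate vs wood: use R-B
d=im[...,2]-im[...,0]
d=cv2.GaussianBlur(d,(0,0),.6)
def edge(row,lo,hi):
    g=np.abs(np.diff(d[row,lo:hi+1])); g=g-g.min(); i=g.argmax(); sl=slice(max(i-1,0),i+2); return lo+.5+(np.arange(len(g))[sl]*g[sl]).sum()/g[sl].sum()
def edgec(col,lo,hi):
    g=np.abs(np.diff(d[lo:hi+1,col])); g=g-g.min(); i=g.argmax(); sl=slice(max(i-1,0),i+2); return lo+.5+(np.arange(len(g))[sl]*g[sl]).sum()/g[sl].sum()
rows=np.arange(179,199)
L=np.array([edge(r,283,294) for r in rows]);Rr=np.array([edge(r,306,317) for r in rows])
cols=[c for c in range(291,309)]
B=np.array([edgec(c,196,206) for c in cols]);T=np.array([edgec(c,171,181) for c in cols])
def line(u,v):
    m=np.ones(len(u),bool)
    for _ in range(4):
        p=np.polyfit(u[m],v[m],1); e=np.abs(np.polyval(p,u)-v); m=e<max(.3,2*np.median(e))
    print(p,m.sum(),e[m].std());return p
l=line(rows,L);r=line(rows,Rr);b=line(np.array(cols),B);t=line(np.array(cols),T)
# intersections: x=l0*y+l1 ; y=b0*x+b1
def ix(v,h): 
    y=(h[0]*v[1]+h[1])/(1-h[0]*v[0]); return [v[0]*y+v[1],y]
C=np.array([ix(l,b),ix(l,t),ix(r,t),ix(r,b)]);print(C)
Q=[[x,y,z] for x,y,z in box(35,55,49)]
q,e=fit([("side",Q,C)],[585,-102,.2]);print(q,e.reshape(-1,2))
print("axis pix z49,81,93,116",proj("side",[[q[0],q[1],z] for z in(49,81,93,116.2)]))
W=[ray("side",c,49)[:2] for c in C];print(np.array(W),[np.linalg.norm(W[i]-W[(i+1)%4]) for i in range(4)])
```

```text
[ -0.1  306.19] 20 0.04794875513750674
[ -0.06 323.59] 17 0.06643958957823107
[ -0.   201.87] 18 0.0040090813864676784
[ -0.01 178.53] 17 0.06786088456268106
[[286.12 201.65]
 [288.72 175.56]
 [312.84 175.31]
 [311.22 201.63]]
[584.84 -99.42   0.19] [[ 0.13 -0.81]
 [ 0.35  1.01]
 [-0.37  1.17]
 [-0.11 -0.85]]
axis pix z49,81,93,116 [[299.75 188.3 ]
 [299.18 179.67]
 [298.96 176.37]
 [298.54 169.87]]
[[ 608.36  -35.42]
 [ 631.79 -151.41]
 [ 560.92 -165.72]
 [ 539.06  -48.49]] [np.float64(118.33319250078503), np.float64(72.29963896212435), np.float64(119.2513187851694), np.float64(70.52419906006607)]
```

>>> {"fn": "arm_command", "kwargs": {
  "increments": [0,0,0,0.0015,0,0,0.1,0,0,0,0.0015,0,-0.005,0.1,0,0,0,0.0015,0,-0.01,0.1,0,0,0,0.0015,0,-0.015,0.1,0,0,0,0.0015,0,-0.02,0.1,0,0,0,0.0015,0,-0.023,0.1,0,0,0,0.0015,0,-0.026,0.1]
}}

```text
t: 6.9
tcp_pos: [587.0, -101.9, 168.6]
orientation: [-0.0, -0.098, 0.995, 0.001]
contact_force: [0.4, -1.1, -1.7]
gripper_width: 0.3
```

>>> {"fn": "arm_command", "kwargs": {
  "increments": [0,0,0,0,0,-0.002,0.1,0,0,0,0,0,-0.004,0.1,0,0,0,0,0,-0.006,0.1]
}}

```text
t: 7.2
tcp_pos: [587.1, -102.0, 162.5]
orientation: [-0.0, -0.098, 0.995, 0.001]
contact_force: [0.7, 0.5, -1.3]
gripper_width: 0.294
```

>>> {"fn": "arm_command", "kwargs": {
  "increments": [0,0,0,0,0,-0.002,0.1,0,0,0,0,0,-0.004,0.1]
}}

```text
t: 7.4
tcp_pos: [587.2, -102.0, 158.5]
orientation: [-0.0, -0.098, 0.995, 0.001]
contact_force: [0.8, -0.6, -2.5]
gripper_width: 0.298
```

>>> {"fn": "arm_command", "kwargs": {
  "increments": [0,0,0,0,0,-0.002,0.1,0,0,0,0,0,-0.003,0.1]
}}

```text
t: 7.6
tcp_pos: [587.3, -101.9, 155.4]
orientation: [0.0, -0.098, 0.995, 0.001]
contact_force: [-0.2, 1.0, -1.6]
gripper_width: 0.298
```

>>> {"fn": "arm_command", "kwargs": {
  "increments": [0,0,0,0,0,-0.002,0.1,0,0,0,0,0,-0.003,0.1]
}}

```text
t: 7.8
tcp_pos: [587.3, -101.8, 152.2]
orientation: [0.0, -0.098, 0.995, 0.001]
contact_force: [0.3, 0.8, -2.1]
gripper_width: 0.296
```

>>> {"fn": "arm_command", "kwargs": {
  "increments": [0,0,0,0,0,-0.001,0.1,0,0,0,0,0,-0.002,0.1]
}}

```text
t: 8.0
tcp_pos: [587.3, -101.8, 150.1]
orientation: [0.0, -0.098, 0.995, 0.001]
contact_force: [0.7, -0.1, -1.8]
gripper_width: 0.3
```

>>> {"fn": "arm_command", "kwargs": {
  "increments": [0,0,0,0,0,-0.001,0.1,0,0,0,0,0,-0.002,0.1]
}}

```text
t: 8.2
tcp_pos: [587.2, -101.8, 148.0]
orientation: [0.0, -0.098, 0.995, 0.001]
contact_force: [0.9, 0.9, -1.5]
gripper_width: 0.298
```

>>> {"fn": "arm_command", "kwargs": {
  "increments": [0,0,0,0,0,-0.001,0.1,0,0,0,0,0,-0.002,0.1]
}}

```text
t: 8.4
tcp_pos: [587.6, -102.0, 146.7]
orientation: [0.0, -0.098, 0.995, 0.001]
contact_force: [-1.9, 0.3, 4.2]
gripper_width: 0.297
```

>>> {"fn": "arm_command", "kwargs": {
  "increments": [0,0,0,0,0,-0.001,0.1]
}}

```text
t: 8.5
tcp_pos: [587.9, -102.2, 146.7]
orientation: [0.0, -0.099, 0.995, 0.0]
contact_force: [-2.3, 1.1, 3.3]
gripper_width: 0.296
```

Run:
```python
from look import *
s=bot.read_state();print({k:s[k] for k in ("tcp_pos","orientation","contact_force","ft_torque","gripper_width")})
look("seat",{"side":(275,130,55,75,8)})
for n in ("side","top"):
    im=cv2.imread(f"pics/{n}0.png")
    x0,y0,w,h=(288,165,24,30) if n=="side" else (320,170,30,30)
    cv2.imwrite(f"pics/hd_{n}.png",cv2.resize(im[y0:y0+h,x0:x0+w],None,fx=12,fy=12,interpolation=cv2.INTER_CUBIC))
a=cv2.imread("pics/hd_side.png");b=cv2.imread("pics/hd_top.png");cv2.imwrite("pics/hd.png",np.hstack([a,b]))
```

```text
{'tcp_pos': array([ 587.87544097, -102.21522209,  146.67282897]), 'orientation': array([ 4.82623238e-04, -9.85234977e-02,  9.95134584e-01,  2.18676519e-04]), 'contact_force': array([-2.25394819,  1.07930832,  3.31920969]), 'ft_torque': array([-0.0250806 ,  0.49367319, -0.04069635]), 'gripper_width': 0.29565923601467037}
```

View pics/seat.png

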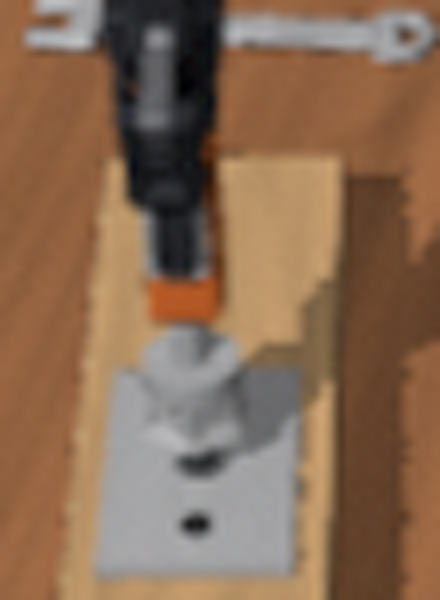

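View pics/hd.png

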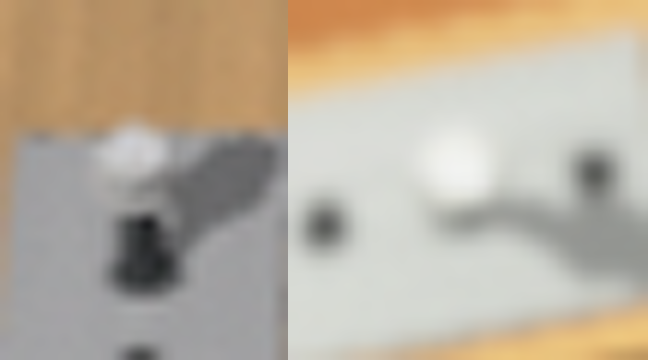

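>>> {"fn": "arm_command", "kwargs": {
  "increments": [0,0,0,-0.001,0,-0.001,0.1,0,0,0,-0.002,0,-0.001,0.1]
}}

```text
t: 8.75
tcp_pos: [587.1, -102.5, 146.6]
orientation: [0.002, -0.098, 0.995, -0.0]
contact_force: [1.3, 0.2, 4.2]
gripper_width: 0.298
```

```bash
cat > st.py <<'E'
from plant import bot
import numpy as np
np.set_printoptions(precision=3,suppress=True)
s=bot.read_state();print(*[(k,s[k]) for k in ("t","tcp_pos","orientation","contact_force","ft_torque")])
E
python3 st.py
```

```text
('t', 8.75) ('tcp_pos', array([ 587.058, -102.482,  146.606])) ('orientation', array([ 0.002, -0.098,  0.995, -0.   ])) ('contact_force', array([1.274, 0.202, 4.204])) ('ft_torque', array([ 0.015, -0.153,  0.035]))
```

>>> {"fn": "arm_command", "kwargs": {
  "increments": [0,0,0,-0.0015,0,-0.0015,0.1,0,0,0.03,-0.001,0.0015,-0.0015,0.1,0,0,0,0.001,0.001,-0.0015,0.1,0,0,-0.03,0.0015,-0.001,-0.0015,0.1,0,0,0,0,-0.0015,-0.0015,0.1,0,0,0,-0.001,0,-0.0015,0.1]
}}

```text
t: 9.35
tcp_pos: [587.3, -103.0, 146.5]
orientation: [0.004, -0.099, 0.995, -0.001]
contact_force: [0.6, -0.2, 6.4]
gripper_width: 0.295
```

```bash
python3 st.py
```

```text
('t', 9.35) ('tcp_pos', array([ 587.269, -103.022,  146.456])) ('orientation', array([ 0.004, -0.099,  0.995, -0.001])) ('contact_force', array([ 0.619, -0.194,  6.357])) ('ft_torque', array([-0.282,  0.059, -0.001]))
```

```bash
cat >> st.py <<'E'
from scipy.spatial.transform import Rotation as Rn
w,x,y,z=s["orientation"]; Rc=Rn.from_quat([x,y,z,w])
def corr(dyaw):  # driver yaw desired -> rotvec
    a=dyaw+np.pi/2; yv=np.array([np.cos(a),np.sin(a),0]); zv=np.array([0,0,-1.]); xv=np.cross(yv,zv)
    return (Rn.from_matrix(np.c_[xv,yv,zv])*Rc.inv()).as_rotvec()
yv=Rc.as_matrix()[:,1]
print("yaw",np.arctan2(yv[1],yv[0])-np.pi/2,"tilt-corr",corr(np.arctan2(yv[1],yv[0])-np.pi/2))
E
python3 st.py
python3 - <<'E'
from h import *
np.set_printoptions(precision=2,suppress=True)
tq=uc([(143,178),(360,137),(385,265),(168,310)],6,290,150)
sq=uc([(83,397),(98,218),(267,220),(260,395)],7,275,145)
for a,b in zip(tq,sq): print("plate",tri({"top":a,"side":b}))
tp=uc([(58,172),(625,62),(667,235),(93,352)],6,290,150)
sp=uc([(47,475),(93,33),(300,33),(285,475)],7,275,145)
for a,b in zip(tp,sp): print("plinth",tri({"top":a,"side":b}))
print("hole",tri({"top":uc((197,232),6,290,150)[0],"side":uc((173,353),7,275,145)[0]}))
print("head",tri({"top":np.array([333.75,183.35]),"side":np.array([298.7,176.8])}))
E
```

```text
('t', 9.35) ('tcp_pos', array([ 587.269, -103.022,  146.456])) ('orientation', array([ 0.004, -0.099,  0.995, -0.001])) ('contact_force', array([ 0.619, -0.194,  6.357])) ('ft_torque', array([-0.282,  0.059, -0.001]))
yaw 0.1975190883381177 tilt-corr [ 0.001  0.007 -0.   ]
plate [609.46 -41.36  45.09]
plate [ 631.54 -152.79   47.09]
plate [ 562.28 -164.65   47.22]
plate [539.81 -53.97  46.68]
plinth [613.     2.35  41.45]
plinth [ 671.47 -291.39   42.87]
plinth [ 579.05 -310.11   41.84]
plinth [520.26 -15.59  40.88]
hole [579.41 -68.91  50.14]
head [ 587.03 -101.75   89.45]
```

>>> {"fn": "arm_command", "kwargs": {
  "increments": [0,0.004,0,-0.0004,0.001,-0.0015,0.1,0,0.007,0,-0.0007,0.002,-0.0015,0.1,0,0.007,0,-0.0007,0.002,-0.0015,0.1]
}}

```text
t: 9.65
tcp_pos: [587.6, -102.1, 146.4]
orientation: [0.001, -0.099, 0.995, -0.002]
contact_force: [-0.5, -1.4, 6.1]
gripper_width: 0.3
```

```bash
python3 st.py
python3 - <<'E'
from look import *
look("seat2",{"side":(283,145,40,60,10)})
s=bot.read_state();p=s["tcp_pos"];print(p)
v=cv2.imread("pics/seat2.png");u=v.copy()
x0,y0,k=283,145,10
def dr(P,c=(0,255,0)):
    q=(proj("side",P)-[x0,y0]+.5)*k; cv2.polylines(v,[q.astype(np.int32)],True,c)
a=.196+np.radians(30+60*np.arange(6))
for z in (0,20): dr(np.c_[p[0]+20.5*np.cos(a),p[1]+20.5*np.sin(a),np.full(6,p[2]-78.5+z)])
for z in(49,): dr(np.c_[584.84+5*np.cos(a),-102+5*np.sin(a),np.full(6,z)],(0,0,255))
cv2.imwrite("pics/seat2o.png",np.hstack([u,v]))
E
```

```text
('t', 9.65) ('tcp_pos', array([ 587.629, -102.132,  146.367])) ('orientation', array([ 0.001, -0.099,  0.995, -0.002])) ('contact_force', array([-0.489, -1.355,  6.072])) ('ft_torque', array([-0.427,  0.258,  0.001]))
yaw 0.19818930660525602 tilt-corr [ 0.004  0.003 -0.   ]
[ 587.61179622 -102.13991298  146.36225196]
```

View pics/seat2o.png

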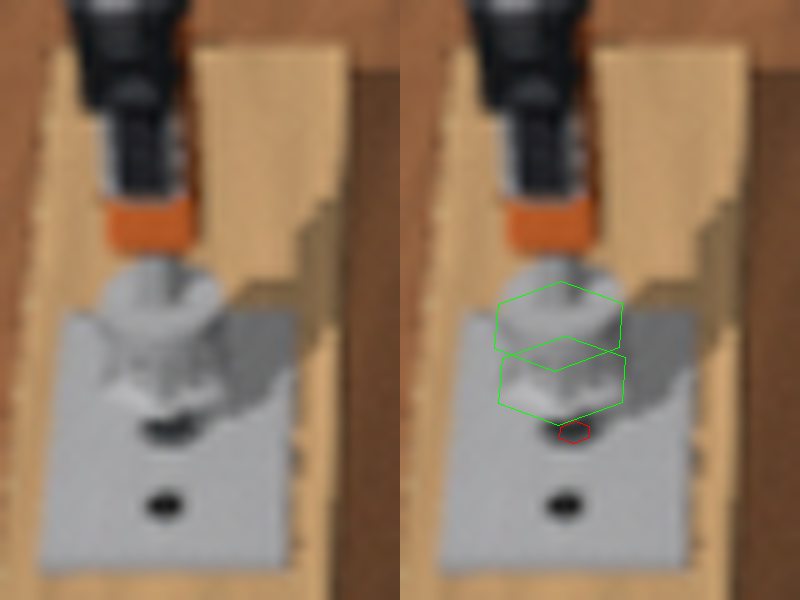

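>>> {"fn": "arm_command", "kwargs": {
  "increments": [0.002,0.003,0,-0.0005,0.001,-0.0015,0.1,0.004,0.003,0,-0.0005,0.002,-0.0015,0.1,0.004,0.003,0,-0.0005,0.002,-0.0015,0.1]
}}

```text
t: 10.0
tcp_pos: [588.0, -101.6, 146.4]
orientation: [0.001, -0.099, 0.995, -0.001]
contact_force: [-2.4, -1.8, 8.0]
gripper_width: 0.298
```

```bash
python3 st.py
```

```text
('t', 10.0) ('tcp_pos', array([ 587.999, -101.588,  146.399])) ('orientation', array([ 0.001, -0.099,  0.995, -0.001])) ('contact_force', array([-2.444, -1.784,  8.037])) ('ft_torque', array([-0.579,  0.412,  0.007]))
yaw 0.19880538066064934 tilt-corr [ 0.003  0.002 -0.   ]
```

>>> {"fn": "arm_command", "kwargs": {
  "increments": [0.002,0.003,0,-0.0005,0.002,-0.0015,0.1,0,0,0,-0.0005,0.003,-0.0015,0.1,0,0,0,-0.0005,0.003,-0.0015,0.1]
}}

```text
t: 10.3
tcp_pos: [588.4, -100.1, 146.5]
orientation: [0.002, -0.1, 0.995, -0.003]
contact_force: [-1.6, -2.4, 7.8]
gripper_width: 0.295
```

```bash
python3 st.py
```

```text
('t', 10.3) ('tcp_pos', array([ 588.373, -100.055,  146.535])) ('orientation', array([ 0.002, -0.1  ,  0.995, -0.003])) ('contact_force', array([-1.601, -2.368,  7.823])) ('ft_torque', array([-0.595,  0.392, -0.033]))
yaw 0.19957814331691082 tilt-corr [ 0.006  0.004 -0.   ]
```

>>> {"fn": "arm_command", "kwargs": {
  "increments": [0.006,0.004,0,-0.0012,-0.0005,-0.0015,0.1,0.01,0.006,0,-0.0025,-0.001,-0.0015,0.1,0.01,0.006,0,-0.0025,-0.001,-0.0015,0.1]
}}

```text
t: 10.6
tcp_pos: [587.5, -101.8, 146.5]
orientation: [0.001, -0.1, 0.995, 0.001]
contact_force: [0.4, 0.4, 7.0]
gripper_width: 0.299
```

```bash
python3 st.py
python3 - <<'E'
from look import *
look("seat3",{"side":(283,145,40,60,10)})
E
```

```text
('t', 10.6) ('tcp_pos', array([ 587.491, -101.764,  146.546])) ('orientation', array([ 0.001, -0.1  ,  0.995,  0.001])) ('contact_force', array([0.437, 0.385, 6.987])) ('ft_torque', array([-0.109, -0.005, -0.008]))
yaw 0.1993423693051235 tilt-corr [-0.003  0.002  0.   ]
```

View pics/seat3.png

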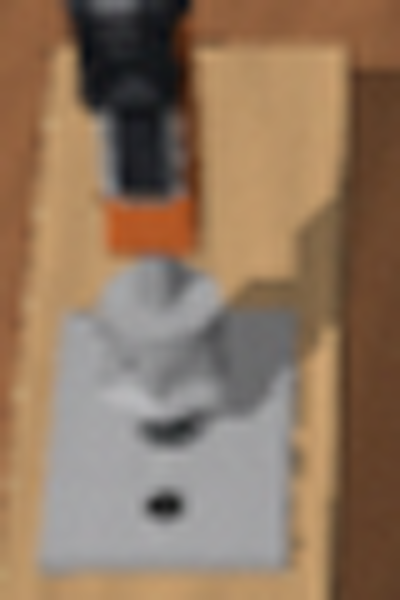

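>>> {"fn": "arm_command", "kwargs": {
  "increments": [0,0.04,0,0.002,0,-0.0018,0.1,0.04,0,0,-0.0005,-0.003,-0.0018,0.1,0,-0.04,0,-0.0035,0,-0.0018,0.1,-0.04,0,0,-0.0005,0.003,-0.0018,0.1,0,0.02,0.03,0.001,0,-0.0018,0.1,-0.003,0.002,-0.03,-0.001,0.0005,-0.0018,0.1,-0.003,0.002,0,-0.001,0.0005,-0.0018,0.1,-0.003,0.002,0,-0.001,0.0005,-0.0018,0.1]
}}

```text
t: 11.45
tcp_pos: [587.9, -102.2, 146.3]
orientation: [0.002, -0.1, 0.995, -0.001]
contact_force: [-0.5, -0.7, 6.1]
gripper_width: 0.295
```

```bash
python3 st.py
```

```text
('t', 11.45) ('tcp_pos', array([ 587.855, -102.162,  146.281])) ('orientation', array([ 0.002, -0.1  ,  0.995, -0.001])) ('contact_force', array([-0.536, -0.695,  6.125])) ('ft_torque', array([-0.253,  0.137, -0.014]))
yaw 0.200050976201275 tilt-corr [ 0.002  0.004 -0.   ]
```

>>> {"fn": "arm_command", "kwargs": {
  "increments": [0.002,0.004,-0.05,-0.0008,0.0005,-0.0018,0.1,0.002,0.004,-0.1,-0.0015,0.001,-0.0018,0.1,0.002,0.004,-0.15,-0.0015,0.001,-0.0018,0.1,0.002,0.004,-0.2,-0.0015,0.001,-0.0018,0.1]
}}

```text
t: 11.85
tcp_pos: [588.0, -102.6, 146.2]
orientation: [0.002, 0.001, 1.0, -0.002]
contact_force: [-0.6, -2.0, 6.8]
gripper_width: 0.3
```

```bash
python3 st.py
```

```text
('t', 11.85) ('tcp_pos', array([ 587.972, -102.561,  146.211])) ('orientation', array([ 0.002,  0.001,  1.   , -0.002])) ('contact_force', array([-0.582, -2.025,  6.845])) ('ft_torque', array([-0.477,  0.088,  0.127]))
yaw -0.0011155084267144844 tilt-corr [ 0.003  0.004 -0.   ]
```

>>> {"fn": "arm_command", "kwargs": {
  "increments": [0.003,0.004,-0.04,-0.001,0.0008,-0.0018,0.1,0.003,0.004,-0.12,-0.002,0.0016,-0.0018,0.1,0.003,0.004,-0.2,-0.0028,0.002,-0.0018,0.1,0.003,0.004,-0.28,-0.0028,0.002,-0.0018,0.1,0.003,0.004,-0.35,-0.0028,0.002,-0.0018,0.1,0.003,0.004,-0.4,-0.0028,0.002,-0.0018,0.1]
}}

```text
t: 12.45
tcp_pos: [587.4, -102.4, 146.0]
orientation: [0.003, 0.2, 0.98, -0.002]
contact_force: [0.9, -3.5, 5.5]
gripper_width: 0.3
```

```bash
python3 st.py;  python3 - <<'E'
from look import *
look("turn1",{"side":(283,145,40,60,10)})
E
```

```text
('t', 12.45) ('tcp_pos', array([ 587.391, -102.439,  146.038])) ('orientation', array([ 0.003,  0.2  ,  0.98 , -0.002])) ('contact_force', array([ 0.942, -3.471,  5.543])) ('ft_torque', array([-0.777, -0.169,  0.074]))
yaw -0.4025050662143481 tilt-corr [ 0.005  0.004 -0.   ]
```

View pics/turn1.png

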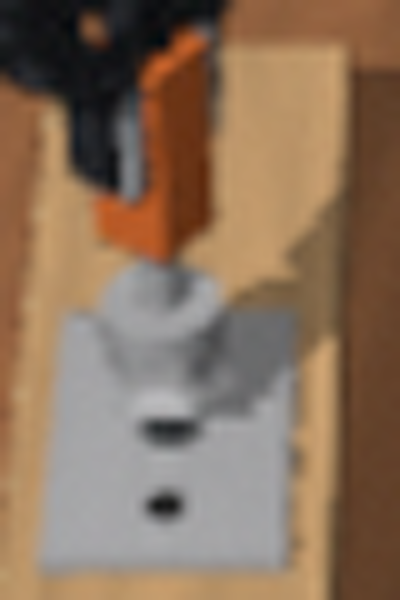

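>>> {"fn": "arm_command", "kwargs": {
  "increments": [0.005,0.004,-0.05,-0.001,0.001,-0.002,0.1,0.005,0.004,-0.14,-0.002,0.0015,-0.002,0.1,0.005,0.004,-0.23,-0.002,0.0015,-0.002,0.1,0.005,0.004,-0.32,-0.002,0.0015,-0.002,0.1,0.005,0.004,-0.41,-0.002,0.0015,-0.002,0.1,0.005,0.004,-0.5,-0.002,0.0015,-0.002,0.1,0.005,0.004,-0.55,-0.002,0.0015,-0.002,0.1,0.005,0.004,-0.57,-0.002,0.0015,-0.002,0.1]
}}

```text
t: 13.3
tcp_pos: [587.1, -102.9, 145.6]
orientation: [0.002, 0.468, 0.884, -0.001]
contact_force: [-0.5, -3.5, 5.7]
gripper_width: 0.297
```

```bash
python3 st.py;  python3 - <<'E'
from look import *
look("turn2",{"side":(283,145,40,60,10)})
E
```

```text
('t', 13.3) ('tcp_pos', array([ 587.1  , -102.865,  145.58 ])) ('orientation', array([ 0.002,  0.468,  0.884, -0.001])) ('contact_force', array([-0.542, -3.535,  5.703])) ('ft_torque', array([-0.737,  0.042,  0.063]))
yaw -0.9740082307072362 tilt-corr [ 0.005  0.003 -0.   ]
```

View pics/turn2.png

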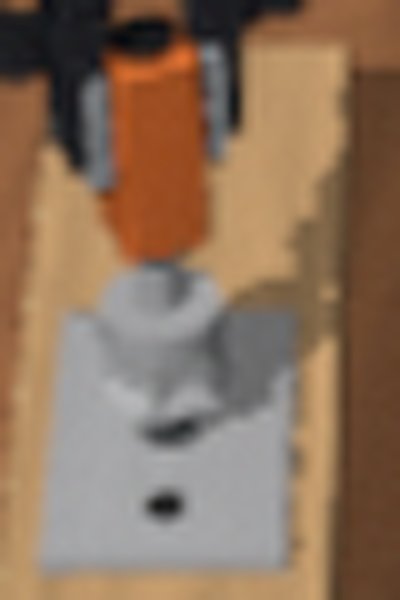

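>>> {"fn": "arm_command", "kwargs": {
  "increments": [0.002,0.001,0.06,0,0,0,0.1,0.003,0.002,0.06,0,0,0.003,0.1,0.005,0.003,0.06,0,0,0.008,0.1,0.005,0.003,0.06,0,0,0.016,0.1,0.005,0.003,0.06,0,0,0.03,0.1,0.005,0.003,0.06,0,0,0.05,0.1,0.005,0.003,0.06,0,0,0.075,0.1,0.005,0.003,0.06,0,0,0.09,0.1]
}}

```text
t: 14.15
tcp_pos: [588.1, -102.9, 238.7]
orientation: [0.002, 0.441, 0.897, 0.001]
contact_force: [0.0, -0.5, -1.3]
gripper_width: 0.301
```

```bash
python3 st.py;  python3 - <<'E'
from look import *
look("off",{"side":(275,100,55,105,5)})
E
```

```text
('t', 14.15) ('tcp_pos', array([ 588.112, -102.936,  238.739])) ('orientation', array([0.002, 0.441, 0.897, 0.001])) ('contact_force', array([ 0.015, -0.451, -1.251])) ('ft_torque', array([ 0.022, -0.027,  0.042]))
yaw -0.9143312023987111 tilt-corr [0.    0.004 0.   ]
```

View pics/off.png

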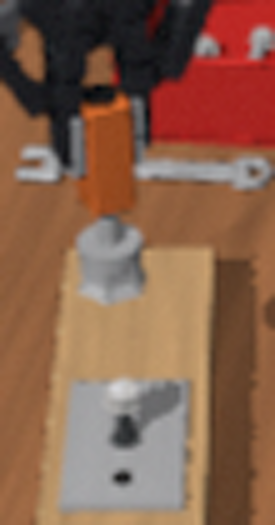

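Run:
```python
import cv2,numpy as np
a=cv2.imread("pics/side0.png")[165:200,283:318];b=cv2.imread("pics/off_side.png")[165:200,283:318]
cv2.imwrite("pics/cmp.png",np.hstack([cv2.resize(x,None,fx=11,fy=11,interpolation=cv2.INTER_CUBIC) for x in (a,b)]))
```

```text
(no output)
```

View pics/cmp.png

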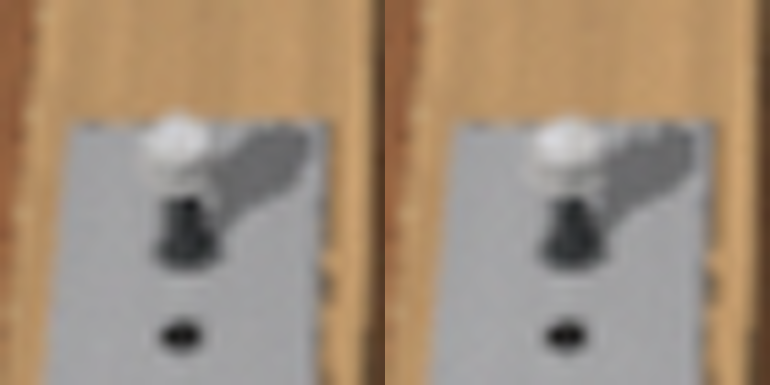

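>>> {"fn": "arm_command", "kwargs": {
  "increments": [0,0.004,0.05,-0.01,0.025,0,0.1,0,0.004,0.15,-0.025,0.065,0,0.1,0,0.004,0.27,-0.042,0.108,0,0.1,0,0.004,0.4,-0.06,0.154,0,0.1,0,0.004,0.53,-0.078,0.2,0,0.1,0,0.004,0.66,-0.096,0.244,0,0.1,0,0.004,0.79,-0.112,0.284,0,0.1,0,0.004,0.9,-0.122,0.31,0,0.1]
}}

```text
t: 15.0
tcp_pos: [465.5, 209.2, 241.1]
orientation: [0.001, 0.004, 1.0, 0.002]
contact_force: [0.2, 0.1, -2.5]
gripper_width: 0.297
```

```bash
python3 st.py
```

```text
('t', 15.0) ('tcp_pos', array([465.503, 209.151, 241.066])) ('orientation', array([0.001, 0.004, 1.   , 0.002])) ('contact_force', array([ 0.224,  0.119, -2.481])) ('ft_torque', array([ 0.009, -0.097,  0.043]))
yaw -0.007596918883491455 tilt-corr [-0.004  0.001  0.   ]
```

>>> {"fn": "arm_command", "kwargs": {
  "increments": [-0.002,0.001,0.05,-0.005,0.012,0,0.1,-0.004,0.001,0.1,-0.01,0.022,-0.01,0.1,-0.004,0.001,0.115,-0.0105,0.0228,-0.03,0.1,-0.004,0.001,0.115,-0.0105,0.0228,-0.055,0.1,-0.004,0.001,0.115,-0.0105,0.0228,-0.08,0.1,-0.004,0.001,0.115,-0.0105,0.0228,-0.09,0.1,-0.004,0.001,0.115,-0.0105,0.0228,-0.09,0.1]
}}

```text
t: 15.7
tcp_pos: [453.2, 230.9, 148.7]
orientation: [-0.003, -0.054, 0.999, -0.001]
contact_force: [-0.4, 0.7, -2.4]
gripper_width: 0.298
```

```bash
python3 st.py;  python3 - <<'E'
from look import *
look("ret",{"side":(275,200,75,110,5),"top":(170,190,80,70,5)})
E
```

```text
('t', 15.7) ('tcp_pos', array([453.171, 230.863, 148.712])) ('orientation', array([-0.003, -0.054,  0.999, -0.001])) ('contact_force', array([-0.426,  0.699, -2.412])) ('ft_torque', array([ 0.011, -0.056,  0.015]))
yaw 0.10705804168505417 tilt-corr [ 0.002 -0.005  0.   ]
```

View pics/ret.png

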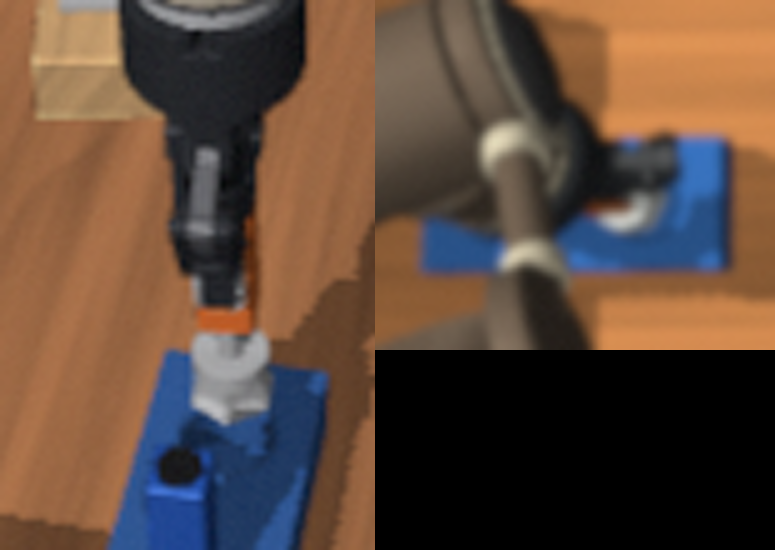

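>>> {"fn": "arm_command", "kwargs": {
  "increments": [0.002,-0.005,0,0.0018,0.0011,0,0.1,0.002,-0.005,0,0.0018,0.0011,-0.01,0.1,0.002,-0.005,0,0.0018,0.0011,-0.02,0.1,0.002,-0.005,0,0.0018,0.0011,-0.023,0.1,0.002,-0.005,0,0.0018,0.0011,-0.023,0.1]
}}

```text
t: 16.3
tcp_pos: [456.4, 232.6, 127.3]
orientation: [0.002, -0.054, 0.999, 0.001]
contact_force: [-0.6, -0.2, -2.9]
gripper_width: 0.297
```

```bash
python3 st.py
```

```text
('t', 16.3) ('tcp_pos', array([456.365, 232.602, 127.271])) ('orientation', array([ 0.002, -0.054,  0.999,  0.001])) ('contact_force', array([-0.554, -0.18 , -2.949])) ('ft_torque', array([ 0.057,  0.049, -0.003]))
yaw 0.10708328631583508 tilt-corr [-0.002  0.003  0.   ]
```

>>> {"fn": "arm_command", "kwargs": {
  "increments": [-0.001,0.002,0,-0.001,-0.0005,-0.002,0.1,-0.001,0.002,0,-0.001,-0.0005,-0.004,0.1,-0.001,0.002,0,-0.001,-0.0005,-0.004,0.1,-0.001,0.002,0,-0.001,-0.0005,-0.004,0.1]
}}

```text
t: 16.7
tcp_pos: [455.4, 232.1, 123.3]
orientation: [0.001, -0.054, 0.999, 0.0]
contact_force: [-1.1, -0.3, -1.5]
gripper_width: 0.297
```

```bash
python3 st.py
```

```text
('t', 16.7) ('tcp_pos', array([455.446, 232.147, 123.327])) ('orientation', array([ 0.001, -0.054,  0.999,  0.   ])) ('contact_force', array([-1.094, -0.348, -1.543])) ('ft_torque', array([-0.02 , -0.014,  0.012]))
yaw 0.1071105233913201 tilt-corr [-0.001  0.001  0.   ]
```

Settled close to the grip-time pose; origin about 45 mm. I'll lower into the hole slowly.

>>> {"fn": "arm_command", "kwargs": {
  "increments": [0,0,0,-0.0003,0,-0.002,0.1,0,0,0,-0.0003,0,-0.004,0.1,0,0,0,-0.0003,0,-0.006,0.1,0,0,0,-0.0003,0,-0.007,0.1]
}}

```text
t: 17.1
tcp_pos: [455.0, 232.1, 116.1]
orientation: [0.0, -0.054, 0.999, 0.0]
contact_force: [0.1, -0.2, -1.6]
gripper_width: 0.296
```

>>> {"fn": "arm_command", "kwargs": {
  "increments": [0,0,0,0,0,-0.002,0.1,0,0,0,0,0,-0.004,0.1]
}}

```text
t: 17.3
tcp_pos: [454.9, 232.1, 111.8]
orientation: [0.0, -0.054, 0.999, 0.0]
contact_force: [0.7, -1.2, -2.7]
gripper_width: 0.298
```

```bash
python3 st.py
```

```text
('t', 17.3) ('tcp_pos', array([454.914, 232.055, 111.841])) ('orientation', array([ 0.   , -0.054,  0.999,  0.   ])) ('contact_force', array([ 0.708, -1.228, -2.687])) ('ft_torque', array([ 0.03 , -0.062, -0.009]))
yaw 0.10709875020696868 tilt-corr [-0.     0.001  0.   ]
```

>>> {"fn": "arm_command", "kwargs": {
  "increments": [0,0,0,0,0,-0.003,0.1,0,0,0,0,0,-0.006,0.1,0,0,0,0,0,-0.009,0.1,0,0,0,0,0,-0.012,0.1]
}}

```text
t: 17.7
tcp_pos: [454.9, 232.0, 99.5]
orientation: [0.0, -0.054, 0.999, 0.0]
contact_force: [0.4, -0.1, -2.1]
gripper_width: 0.299
```

>>> {"fn": "arm_command", "kwargs": {
  "increments": [0,0,0,0,0,-0.003,0.1,0,0,0,0,0,-0.006,0.1,0,0,0,0,0,-0.009,0.1,0,0,0,0,0,-0.011,0.1]
}}

```text
t: 18.1
tcp_pos: [454.8, 232.0, 88.2]
orientation: [0.0, -0.054, 0.999, 0.0]
contact_force: [0.3, -1.4, -1.8]
gripper_width: 0.294
```

```bash
python3 st.py
```

```text
('t', 18.1) ('tcp_pos', array([454.754, 232.008,  88.175])) ('orientation', array([ 0.   , -0.054,  0.999,  0.   ])) ('contact_force', array([ 0.259, -1.423, -1.78 ])) ('ft_torque', array([ 0.02 ,  0.007, -0.005]))
yaw 0.1070737377719877 tilt-corr [-0.  0.  0.]
```

>>> {"fn": "arm_command", "kwargs": {
  "increments": [0,0,0,0,0,-0.001,0.1,0,0,0,0,0,-0.0015,0.1]
}}

```text
t: 18.3
tcp_pos: [454.7, 232.0, 86.6]
orientation: [0.0, -0.054, 0.999, 0.0]
contact_force: [-1.8, 0.1, -0.9]
gripper_width: 0.295
```

>>> {"fn": "arm_command", "kwargs": {
  "increments": [0,0,0,0,0,-0.0007,0.1,0,0,0,0,0,-0.001,0.1]
}}

```text
t: 18.5
tcp_pos: [455.0, 232.0, 86.5]
orientation: [0.0, -0.054, 0.999, 0.0]
contact_force: [-1.1, -0.3, 6.0]
gripper_width: 0.294
```

>>> {"fn": "arm_command", "kwargs": {
  "increments": [0,0,0,0,0,0,0.4,0,0,0,0,0,0,0.6,0,0,0,0,0,0,0.8,0,0,0,0,0,0,1,0,0,0,0,0,0,1,0,0,0,0,0,0,1]
}}

```text
t: 19.1
tcp_pos: [454.9, 232.0, 86.4]
orientation: [0.0, -0.054, 0.999, 0.0]
contact_force: [-0.3, 0.1, -0.2]
gripper_width: 0.999
```

>>> {"fn": "arm_command", "kwargs": {
  "increments": [0,0,0,0,0,0.01,1,0,0,0,0,0,0.03,1,0,0,0,0,0,0.055,1,0,0,0,0,0,0.085,1,0,0,0,0,0,0.12,1,0,0,0,0,0,0.145,1,0,0,0,-0.03,0,0.15,1,0,0,0,-0.06,0,0.15,1]
}}

```text
t: 19.9
tcp_pos: [396.0, 232.6, 239.2]
orientation: [0.002, -0.053, 0.999, 0.001]
contact_force: [-1.5, -0.2, -0.5]
gripper_width: 1.003
```

>>> {"fn": "arm_command", "kwargs": {
  "increments": [0,0,0,-0.03,-0.03,0,1,0,0,0,-0.06,-0.07,0,1,0,0,0,-0.07,-0.11,0,1,0,0,0,-0.07,-0.15,0,1,0,0,0,-0.07,-0.18,0,1,0,0,0,-0.07,-0.2,0,1,0,0,0,-0.07,-0.2,0,1]
}}

```text
t: 20.6
tcp_pos: [326.1, 30.9, 240.0]
orientation: [0.003, -0.051, 0.999, 0.001]
contact_force: [0.4, 0.6, -0.2]
gripper_width: 0.999
```

```bash
python3 st.py;  python3 - <<'E'
from look import *
look("end",{"side":(260,140,100,130,4),"top":(170,140,190,120,2)})
im=cv2.imread("pics/end_side.png");cv2.imwrite("pics/end2.png",np.hstack([cv2.resize(im[250:350,280:350],None,fx=5,fy=5),cv2.resize(cv2.imread("pics/end_top.png")[200:270,165:255],None,fx=5,fy=5)[:500] if False else cv2.copyMakeBorder(cv2.resize(cv2.imread("pics/end_top.png")[150:250,170:250],None,fx=5,fy=5),0,0,0,0,0)]))
E
```

```text
('t', 20.6) ('tcp_pos', array([326.084,  30.886, 239.975])) ('orientation', array([ 0.003, -0.051,  0.999,  0.001])) ('contact_force', array([ 0.41 ,  0.64 , -0.155])) ('ft_torque', array([ 0.008,  0.054, -0.01 ]))
yaw 0.10201037440916805 tilt-corr [-0.002  0.006  0.   ]
```

View pics/end2.png

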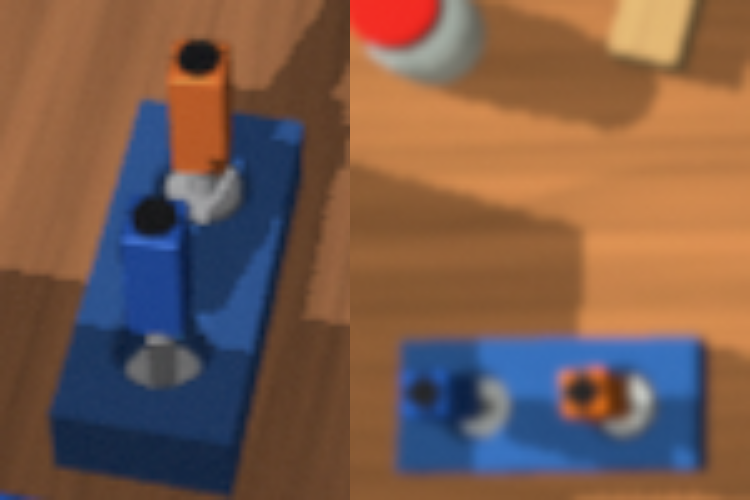

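View pics/end_side.png

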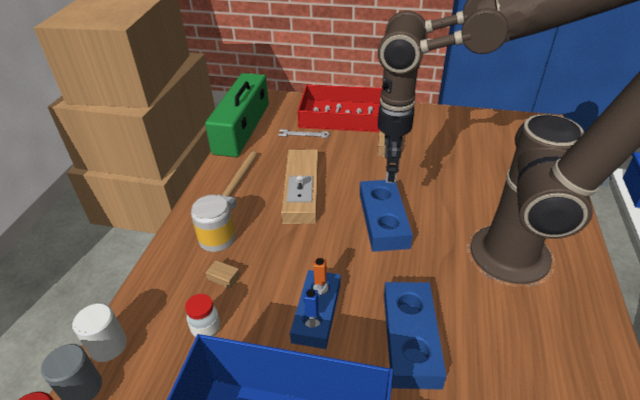

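Run:
```python
import cv2,numpy as np
o=[]
for f in ("side0","end_side"): o.append(cv2.resize(cv2.imread(f"pics/{f}.png")[165:200,283:318],None,fx=11,fy=11,interpolation=cv2.INTER_CUBIC))
p=[]
for f in ("top0","end_top"): p.append(cv2.resize(cv2.imread(f"pics/{f}.png")[172:200,316:351],None,fx=11,fy=11,interpolation=cv2.INTER_CUBIC))
v=np.vstack([np.hstack(o),np.hstack(p)]);v=v[:700];cv2.imwrite("pics/fin.png",cv2.resize(v,None,fx=.85,fy=.85))
```

```text
(no output)
```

View pics/fin.png

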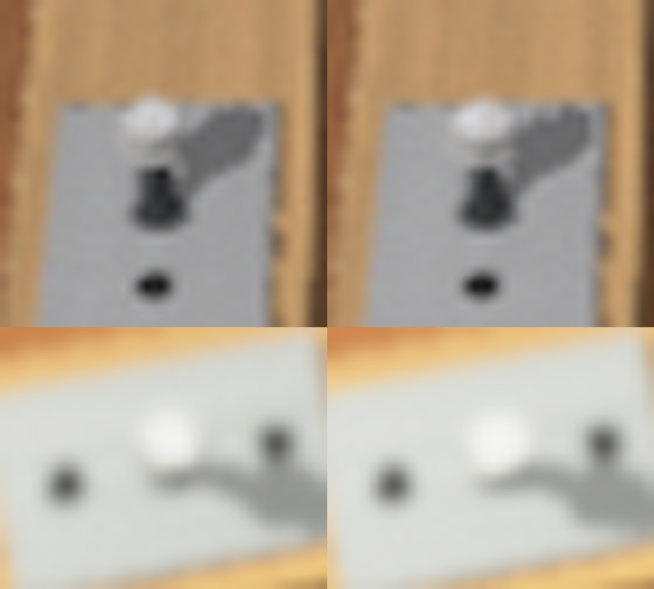

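```bash
python3 -c "
from plant import bot
print(bot.hand_in())"
```

```text
the job is handed in; nothing more can be done
None
```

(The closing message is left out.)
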